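# Unload one jar of the twin jar mill, whose clamp screws have opposite threads

### The job

Take the left-hand jar out of the jar mill and stand it upright in the spill tray on the bench. Its clamp screw may have an ordinary or a reverse thread, so try the T-bar gently both ways, without forcing it, turn it the way that loosens until the foot has lifted clear of the jar's lid, and push the clamp arm well aside and leave it there before lifting the jar out. Leave the right-hand jar clamped as it is and everything else where it stands, and keep the jar upright throughout.

Things in the scene. Friction and masses are not known exactly. Their poses are not given: they have to be found in the camera images.
- mill: Bench jar mill, white housing 200 x 300 mm, deck 60 mm high, fixed; origin on the bench under its centre, x away from the robot, y to the robot's left. A jar station stands on it 85 mm to each side (y = +85 and -85 mm).
- station_1: Jar station 1, fixed, left or right on the mill; origin on the deck under its steel cup's axis. Cup 76 mm wide, 65 inside, floor 6, rim 34 mm above the origin. The post, 75 mm from the axis along the station's own +x (away from the robot), carries the grey swing arm: 75 mm long, 19 wide (28 at its ends), underside 104, top 122 mm above the origin.
- arm1 (a joint): Swing of the arm of station 1 about its post, rad, 0 over the jar, positive anticlockwise from above, stops at -2.4 and 2.4. It swings either way once the foot is clear of the lid's rim; stiff (8 N at the screw), stays where left. At about 2 rad it is clear of a gripper over the jar.
- spindle_1: Clamp screw of station 1 with T-bar and knob; origin at the centre of the underside of its 21 mm wide swivel foot, inside the rim on the jar's lid when tight. Loosening lifts foot, bar and knob 8 mm a full turn; the foot is clear of the rim after about 3.6 rad.
- handle1 (a joint): Turn of the T-bar of station 1, rad, positive anticlockwise from above. 0 = tight, a hard stop; it turns one way only, 7 rad to a stop. One station has a right-hand thread (loosens anticlockwise), the other a left-hand one (loosens clockwise): not marked, stations may be exchanged, so feel. The loose way yields to 3 N at 40 mm radius and stays where left; the tight way does not yield.
- bar_1 (a point): T-bar of the clamp screw of station 1: steel, 110 mm long, 10 mm thick, black ball ends of 16 mm. This point is the bar's centre on the screw's axis, 142 mm above the deck when tight; its x axis lies along the bar, z up. Tight, the bar lies across the swing arm, its underside 15 mm above the arm's top face.
- knob_1 (a point): Middle of the round black knob of station 1 (23 mm wide) on the screw's axis above the T-bar: it stands from 12 to 28 mm above the bar's centre, this point 20 mm. Pushed sideways it swings the arm without turning the screw.
- pivot_1 (a point): Point on the post's axis of station 1, about which the swing arm turns, 120 mm above the deck; the arm's hub here is 29 mm wide and reaches 131 mm above the deck.
- station_2: Jar station 2, fixed, left or right on the mill; origin on the deck under its steel cup's axis. Cup 76 mm wide, 65 inside, floor 6, rim 34 mm above the origin. The post, 75 mm from the axis along the station's own +x (away from the robot), carries the grey swing arm: 75 mm long, 19 wide (28 at its ends), underside 104, top 122 mm above the origin.
- arm2 (a joint): Swing of the arm of station 2 about its post, rad, 0 over the jar, positive anticlockwise from above, stops at -2.4 and 2.4. It swings either way once the foot is clear of the lid's rim; stiff (8 N at the screw), stays where left. At about 2 rad it is clear of a gripper over the jar.
- spindle_2: Clamp screw of station 2 with T-bar and knob; origin at the centre of the underside of its 21 mm wide swivel foot, inside the rim on the jar's lid when tight. Loosening lifts foot, bar and knob 8 mm a full turn; the foot is clear of the rim after about 3.6 rad.
- handle2 (a joint): Turn of the T-bar of station 2, rad, positive anticlockwise from above. 0 = tight, a hard stop; it turns one way only, 7 rad to a stop. One station has a right-hand thread (loosens anticlockwise), the other a left-hand one (loosens clockwise): not marked, stations may be exchanged, so feel. The loose way yields to 3 N at 40 mm radius and stays where left; the tight way does not yield.
- bar_2 (a point): T-bar of the clamp screw of station 2: steel, 110 mm long, 10 mm thick, black ball ends of 16 mm. This point is the bar's centre on the screw's axis, 142 mm above the deck when tight; its x axis lies along the bar, z up. Tight, the bar lies across the swing arm, its underside 15 mm above the arm's top face.
- knob_2 (a point): Middle of the round black knob of station 2 (23 mm wide) on the screw's axis above the T-bar: it stands from 12 to 28 mm above the bar's centre, this point 20 mm. Pushed sideways it swings the arm without turning the screw.
- pivot_2 (a point): Point on the post's axis of station 2, about which the swing arm turns, 120 mm above the deck; the arm's hub here is 29 mm wide and reaches 131 mm above the deck.
- jar_left: Left grinding jar: plain steel cylinder, 60 mm wide, 78 mm high plus a round rim on its lid (37 mm wide, 5 mm high) that keeps the clamp foot centred; one piece, 0.35 to 0.7 kg. Origin at the centre of its underside, z up. It stands in the left station's cup, 50 mm of it above the cup's rim.
- jar_right: Right grinding jar: plain steel cylinder, 60 mm wide, 78 mm high plus a round rim on its lid (37 mm wide, 5 mm high) that keeps the clamp foot centred; one piece, 0.35 to 0.7 kg. Origin at the centre of its underside, z up. It stands in the right station's cup, 50 mm of it above the cup's rim.
- tray: Spill tray: an upturned clear tip-box lid, 86 x 126 x 24 mm, open at the top, walls and floor 2 mm, fixed; origin at the centre of its underside, y along the long side. It lies on the bench in front of the mill, far left or far right.
- tip_box: Pipette tip box, 89 x 128 x 70 mm, bystander; origin under its centre.
- lab_timer: Flat lab timer, 62 x 62 x 18 mm, bystander; origin under its centre.
- petri_dish: Petri dish, 67 mm diameter, 16 mm high, bystander; origin under its centre.
- bottle_clear: Bottle of 54 mm diameter, 104 mm high, bystander left behind the mill; origin under its centre.

How it is judged (in metres and radians):
On the way, in this order (a step that is already met when the one before it is completed fails the run):
1. the left station's screw is loosened by more than half a turn (3.4 rad), its jar still in the cup (((y of station_1 in the frame of mill above 0 m and (value of joint handle1 above 3.4 rad or value of joint handle1 below -3.4 rad)) or (y of station_2 in the frame of mill above 0 m and (value of joint handle2 above 3.4 rad or value of joint handle2 below -3.4 rad))) and distance of jar_left from where it was at the start of the episode below 0.012 m), for 0.1 s.
2. the left station's arm is pushed aside by more than 0.8 rad, its jar still in the cup (all of step 1 and ((y of station_1 in the frame of mill above 0 m and (value of joint arm1 above 0.8 rad or value of joint arm1 below -0.8 rad)) or (y of station_2 in the frame of mill above 0 m and (value of joint arm2 above 0.8 rad or value of joint arm2 below -0.8 rad)))), for 0.1 s.
At the end, for the whole second after the job is handed in: The left jar stands upright (0.06 rad), at rest, released, on the tray's floor (centre within 14 mm across, 34 mm along it); the left screw is still more than 3.4 rad loose and its arm more than 0.8 rad aside; the right jar has moved less than 8 mm (z of jar_left in the frame of tray between -0.002 and 0.006 m and x of jar_left in the frame of tray between -0.014 and 0.014 m and y of jar_left in the frame of tray between -0.034 and 0.034 m and angle between jar_left's own z axis and vertical below 0.06 rad and linear speed of jar_left below 0.02 m/s and ((y of station_1 in the frame of mill above 0 m and (value of joint handle1 above 3.4 rad or value of joint handle1 below -3.4 rad)) or (y of station_2 in the frame of mill above 0 m and (value of joint handle2 above 3.4 rad or value of joint handle2 below -3.4 rad))) and ((y of station_1 in the frame of mill above 0 m and (value of joint arm1 above 0.8 rad or value of joint arm1 below -0.8 rad)) or (y of station_2 in the frame of mill above 0 m and (value of joint arm2 above 0.8 rad or value of joint arm2 below -0.8 rad))) and distance of jar_right from where it was at the start of the episode below 0.008 m); the robot touches nothing.
It fails at once if a clamp screw or its T-bar is forced: the fingers press on it with more than 60 N (contact force between the fingers and spindle_1 above 60 N or contact force between the fingers and spindle_2 above 60 N).
It fails at once if the right station is unclamped: its screw turned by more than 0.4 rad or its arm swung by more than 0.15 rad ((y of station_1 in the frame of mill below 0 m and ((value of joint handle1 above 0.4 rad or value of joint handle1 below -0.4 rad) or (value of joint arm1 above 0.15 rad or value of joint arm1 below -0.15 rad))) or (y of station_2 in the frame of mill below 0 m and ((value of joint handle2 above 0.4 rad or value of joint handle2 below -0.4 rad) or (value of joint arm2 above 0.15 rad or value of joint arm2 below -0.15 rad)))).
It fails at once if a jar is tilted by more than 0.4 rad (angle between any of jar_left, jar_right's own z axis and vertical above 0.4 rad).
It fails at once if a bystander is moved by more than 30 mm (distance of any of tip_box, lab_timer, petri_dish, bottle_clear from where it was at the start of the episode above 0.03 m).
It also fails if it takes over 70 s, if anything falls off the work surface, if the arm or the gripper's body presses on something with over 40 N, if the wrist force passes 120 N, or if a joint passes its speed limit or range.

### The arm

A 7-joint arm with a two-finger parallel gripper is mounted at the origin on a cart in front of the work surface, level with it; the furniture and walls round the work are solid. World frame = base frame: x ahead of the robot, y to its left, z up, the work surface at z = 0. Lengths are in mm, angles in rad, forces in N, time in s.
With the tool pointing down it reaches from about 425 to 875 mm from the base axis. Payload 8.4 kg.
Tool frame: the origin (TCP) lies between the finger pads; the fingertips stand 17 mm ahead of it and the grasp point (between the pads) lies 2 mm behind it; z points along the fingers, y is the line along which they close (so a half turn about z gives the same grasp; the last joint's range is limited). The gripper opens to 85 mm and grips with 20 to 120 N. Pads are 22 mm wide; open, the fingers measure 114 mm over their backs; the gripper's body (76 mm by 85 mm) begins 54 mm behind the grasp point. The pads swing forward as they close: fully open they stand 13 mm farther back than shut.
Start: joints at [-1.227, 0.333, 0.04, 1.465, -0.013, 1.343, -0.059], TCP at [278.503, 587.281, 223.508] pointing down, gripper open.
Joint ranges: [-2.58, 2.58], [-0.38, 2.09], [-1.3, 1.39], [0.25, 2.4], [-1.5, 4.64], [0.08, 2.09], [-2.65, 2.65]. Speed limits (rad/s): [2.22, 2.22, 2.79, 2.79, 3.14, 3.14, 3.14].

### API

Orientations are given as a unit quaternion [w, x, y, z].
In Python, from rig import state, capture, job_done gives the robot as it stands.
- The arm moves only by the shell command python3 -m crank 'ROWS' [FORCE]. ROWS is text: rows parted by semicolons, each of 5 numbers parted by spaces: the finger opening in cm, from 0 to 8.54, then the shift along the tool's x, y, z in cm, then the turn about the tool's z in rad. In form: claw dx dy dz twist; .... A call has exactly 10 rows; each row shifts and turns the commanded pose from where the row before left it, along the tool's axes as they then stand; what a row does not reach is not made up. A row lasts 1/8 s, in which the tool goes at most 62.5 mm and 10.7 degrees, less where a joint would pass 70% of its speed; a pose out of reach is approached as far as the arm can. A call with a gripper value outside its range is refused whole. The fingers move at their own pace and stop on an object; FORCE is the grip in N (left out, the last holds). Time passes only in rows, so rows that do not move let the fingers close, or fill a call up. It gives the time, the measured TCP pose, the force, the opening and the grip force at its end, in the units of the state.
- state(): the state, without advancing time (a new reading comes with each control period).
- capture(name): name is "side" or "top" or "wrist"; returns a dict with "frame" (420x560x3 uint8, red, green, blue), "camera_matrix" (3x3 intrinsics, pixels), "R" (3x3) and "t" (3): a world point X has camera coordinates R X + t. Camera axes: x right, y down, z forward; pixel columns grow to the right and rows downward; lengths in mm; the calibration is good to about 2 mm. A picture is of the moment at which its call begins. There is no depth.
- job_done(): hands the job in; it is judged then, once.
The state is a dict: "time": time; "joint_positions": joint angles; "qvel": joint speeds; "joint_torque": joint torques, N m; "eef_pos": TCP position; "orientation": TCP orientation; "wrist_force": force on the tool from outside, world axes, zero at the start; "ft_torque": the same for the moment, N m; "finger_gap": opening from 0.0 (shut) to 1.0 (fully open); "finger_force": force on a finger pad.
Only numpy, scipy, OpenCV 4.12 (cv2) and the standard library are available. Lean on these libraries where they do the work, as an engineer would, in place of code of your own. Each camera call takes 0.05 s, during which the arm holds its last target. There are 200 camera calls.

## Working session

There is one attempt and no reset: what is moved stays moved. The work goes in short steps, Python scripts to look and compute and a shell command to move; the robot and the scene stay as the last step left them, time stands still between calls to the robot, and variables do not carry over. Pictures are saved under pics/ and viewed, at most 10 in all, crops included, and the job is handed in when it is done.

```bash
ls; mkdir -p pics
cat > h.py <<'E'
import numpy as np, cv2
from rig import state, capture
def snap(n,f):
    c=capture(n); cv2.imwrite('pics/'+f,cv2.cvtColor(c['frame'],cv2.COLOR_RGB2BGR)); return c
def ray(c,u,v):
    K,R,t=map(np.array,(c['camera_matrix'],c['R'],c['t'])); d=R.T@np.linalg.solve(K,[u,v,1.]); return -R.T@t,d
def onz(c,u,v,z):
    o,d=ray(c,u,v); return o+d*(z-o[2])/d[2]
def proj(c,X):
    K,R,t=map(np.array,(c['camera_matrix'],c['R'],c['t'])); p=K@(R@np.array(X,float)+t); return p[:2]/p[2]
E
python3 - <<'E'
from h import *
import pickle
d={n:snap(n,n+'0.png') for n in('top','side')}
pickle.dump(d,open('c0.pkl','wb'))
for n in d:
    o,_=ray(d[n],280,210);print(n,o.round(),onz(d[n],280,210,0).round())
print(state())
E
```

```text
pics
top [ 270.   44. 1470.] [567.   8.   0.]
side [1051.  961.  863.] [ 431. -130.    0.]
{'time': 0.1, 'joint_positions': array([-1.22721468,  0.33386076,  0.03991955,  1.46617744, -0.01338229,
        1.34331489, -0.05849826]), 'qvel': array([-1.32337913e-04, -8.73693179e-04,  7.42701253e-05, -2.41304197e-03,
        1.53800780e-03,  2.36046017e-04, -5.41523034e-04]), 'joint_torque': array([ 4.17652205e-03, -6.60016608e+01,  1.36998497e+00, -4.06478977e+01,
        1.68647664e-02,  8.95766920e-03,  2.01027871e-05]), 'eef_pos': array([278.36799353, 586.90460825, 222.700248  ]), 'orientation': array([-9.88126455e-05,  2.19612742e-01,  9.75586841e-01, -7.40697577e-04]), 'wrist_force': array([ 0.39312658, -0.55572887, -0.017378  ]), 'ft_torque': array([-0.0040963 ,  0.03979955, -0.02490896]), 'finger_force': 0.0, 'finger_gap': 0.9966754805836284}
```

View pics/top0.png

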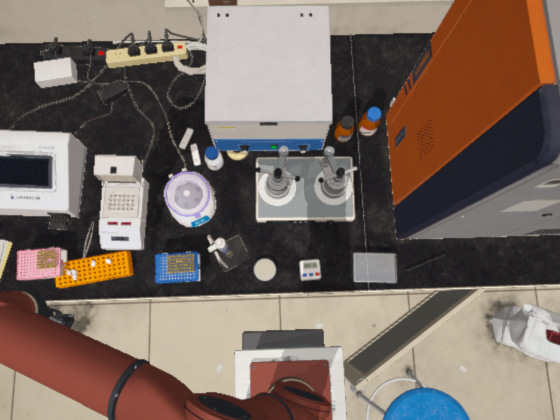

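View pics/side0.png

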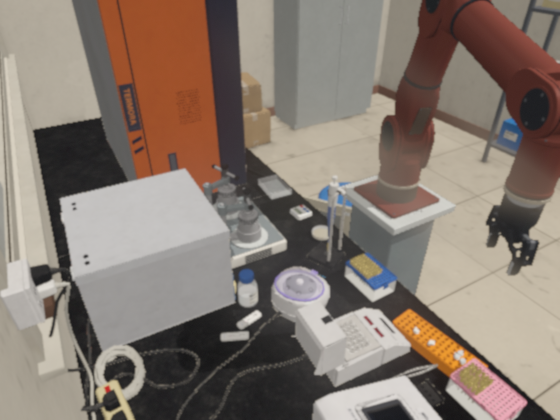

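Run:
```python
from h import *
import pickle
c=pickle.load(open('c0.pkl','rb'))
t=c['top']; im=cv2.cvtColor(t['frame'],cv2.COLOR_RGB2BGR)
a=cv2.resize(im[135:225,245:365],None,fx=6,fy=6,interpolation=cv2.INTER_CUBIC)
cv2.imwrite('pics/crop1.png',a)
for n,u,v,z in [('millFL',258,220,60),('millFR',353,220,60),('millBR',353,158,60),('tray',375,267,12),('trayL',354,253,24),('trayR',397,282,24),('petri',265,269,16),('timer',310,269,18),('bottle',213,158,90),('stand',215,240,100),('tipbox',177,267,70),('ovenfront',270,150,0)]:
    print(n,onz(t,u,v,z).round())
```

```text
millFL [526.  76.  60.]
millFR [ 517. -208.   60.]
millBR [ 711. -222.   60.]
tray [ 379. -274.   12.]
trayL [ 422. -211.   24.]
trayR [ 331. -334.   24.]
petri [383.  60.  16.]
timer [379. -76.  18.]
bottle [714. 206.  90.]
stand [464. 200. 100.]
tipbox [393. 315.  70.]
ovenfront [765.  33.   0.]
```

View pics/crop1.png

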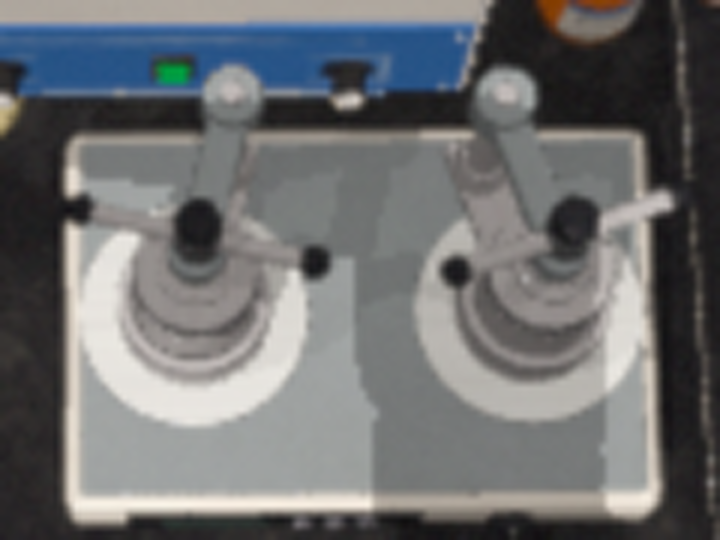

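Run:
```python
from h import *
import pickle
c=pickle.load(open('c0.pkl','rb'));t=c['top']
def P(n,x,y,z): 
    p=onz(t,245+x/6,135+y/6,z); print(n,p.round(1)); return p
for nm,k,a,b,h in [('L',(198,217),(78,208),(316,261),(232,90)),('R',(573,218),(456,271),(685,196),(505,92))]:
    K=P(nm+'knob',*k,230); A=P('a',*a,202);B=P('b',*b,202);H=P('hub',*h,191)
    print((A+B)[:2]/2, np.linalg.norm(A-B), np.degrees(np.arctan2(*(A-B)[1::-1])), 'arm len',np.linalg.norm((A+B)[:2]/2-H[:2]))
for x,y in [(65,525),(662,520),(645,135),(70,135)]: P('mill',x,y,60)
P('discL',192,312,60);P('discR',530,308,60)
s=state();print(s['eef_pos'])
# R of tool: 
from scipy.spatial.transform import Rotation as Ro
q=s['orientation'];print(Ro.from_quat([*q[1:],q[0]]).as_matrix().round(3))
w=snap('wrist','w0.png');o,d=ray(w,280,210);print(o-s['eef_pos'],d, w['camera_matrix'])
```

```text
Lknob [626.9  15.  230. ]
a [641.   69.3 202. ]
b [612.5 -38.9 202. ]
hub [699.3  -3.9 191. ]
[626.71834145  15.20599608] 111.8463681439375 75.2263010924166 arm len 75.03614912999676
Rknob [ 621.3 -153.3  230. ]
a [ 605.8 -102.7  202. ]
b [ 638.2 -209.9  202. ]
hub [ 694.4 -131.5  191. ]
[ 621.95599734 -156.30381599] 112.06244492561339 106.80295083103208 arm len 76.61482908932322
mill [518.7  82.7  60. ]
mill [ 511.8 -215.1   60. ]
mill [ 712.6 -220.1   60. ]
mill [721.6  75.2  60. ]
discL [626.1  15.8  60. ]
discR [ 622.9 -155.6   60. ]
[278.36799353 586.90460825 222.700248  ]
[[-0.904  0.429 -0.001]
 [ 0.429  0.904 -0.001]
 [-0.    -0.001 -1.   ]]
[-64.96424012  30.81210781 150.20961695] [ 0.24738611 -0.11850536 -0.96166347] [[346.48612955   0.         279.60426078]
 [  0.         346.48612955 212.156581  ]
 [  0.           0.           1.        ]]
```

```bash
python3 -m crank '0 0 0 -5 -0.15;0 0 0 -5 -0.15;0 0 0 -5 -0.144;0 -3 -5 0 0;0 -3 -5 0 0;0 -3 -5 0 0;0 -3 -5 0 0;0 -3 -5 0 0;0 -3 -5 0 0;0 -3 -5 0 0'; python3 -m crank '0 -3 -5 0 0;0 -3 -5 0 0;0 -3 -5 0 0;0 0 0 0 0;0 0 0 0 0;0 0 0 0 0;0 0 0 0 0;0 0 0 0 0;0 0 0 0 0;0 0 0 0 0'
```

```text
time: 1.4
eef_pos: [489.5, 235.7, 373.5]
orientation: [-0.0, -0.001, 1.0, 0.0]
wrist_force: [0.1, 0.8, 0.1]
finger_gap: -0.003
finger_force: 0.0
time: 2.65
eef_pos: [579.1, 87.7, 373.5]
orientation: [0.0, -0.001, 1.0, -0.0]
wrist_force: [0.1, -1.0, -0.5]
finger_gap: -0.002
finger_force: 0.0
```

```bash
python3 -m crank '0 -2 -3.4 0 0;0 0 0 5 0;0 0 0 5 0;0 0 0 3 0;0 0 0 1 0;0 0 0 1 0;0 0 0 0.7 0;0 0 0 0 0;0 0 0 0 0;0 0 0 0 0'
python3 - <<'E'
from h import *
c=snap('wrist','w1.png');s=state();print(s['wrist_force'])
for n,p in [('tcp',s['eef_pos']),('tip',s['eef_pos']-[0,0,17]),('ballL',(641,69.3,202)),('ballR',(612.5,-38.9,202)),('knob',(626.9,15,230))]: print(n,proj(c,p).round())
E
```

```text
time: 3.9
eef_pos: [599.4, 53.7, 217.1]
orientation: [0.0, -0.001, 1.0, 0.0]
wrist_force: [-0.1, -0.4, -0.1]
finger_gap: -0.002
finger_force: 0.0
[-0.56717275 -0.28271265 -0.51616915]
tcp [280. 269.]
tip [280. 255.]
ballL [308. 326.]
ballR [104. 279.]
knob [196. 336.]
```

View pics/w1.png

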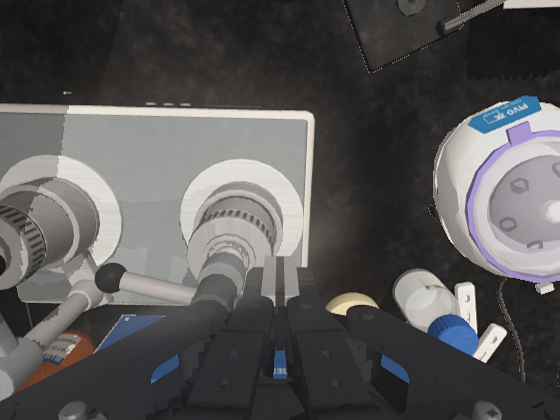

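```bash
python3 -m crank '0 0 0 0.5 0;0 -0.7 0 0 0;0 -0.6 0 0 0;0 -0.1 0 0 0;0 -0.1 0 0 0;0 -0.1 0 0 0;0 -0.1 0 0 0;0 -0.1 0 0 0;0 0 0 0 0;0 0 0 0 0'
```

```text
time: 5.2
eef_pos: [617.1, 53.7, 211.5]
orientation: [-0.0, -0.001, 1.0, -0.0]
wrist_force: [0.1, -0.0, 0.1]
finger_gap: -0.005
finger_force: 0.0
```

```bash
python3 -m crank '0 -0.1 0 0 0;0 -0.05 0 0 0;0 -0.05 0 0 0;0 -0.05 0 0 0;0 -0.05 0 0 0;0 0 0 0 0;0 0 0 0 0;0 0 0 0 0;0 0 0 0 0;0 0 0 0 0'
```

```text
time: 6.45
eef_pos: [620.1, 53.7, 211.5]
orientation: [-0.0, -0.001, 1.0, -0.0]
wrist_force: [0.4, -0.5, -0.0]
finger_gap: 0.001
finger_force: 0.0
```

```bash
python3 -m crank '0 -0.1 0 0 0;0 -0.05 0 0 0;0 -0.05 0 0 0;0 -0.05 0 0 0;0 -0.05 0 0 0;0 0 0 0 0;0 0 0 0 0;0 0 0 0 0;0 0 0 0 0;0 0 0 0 0'
```

```text
time: 7.7
eef_pos: [623.1, 53.7, 211.5]
orientation: [0.0, -0.001, 1.0, -0.0]
wrist_force: [0.2, 0.8, -0.1]
finger_gap: -0.001
finger_force: 0.0
```

```bash
python3 -m crank '0 -0.1 0 0 0;0 -0.1 0 0 0;0 -0.05 0 0 0;0 -0.05 0 0 0;0 -0.05 0 0 0;0 -0.05 0 0 0;0 0 0 0 0;0 0 0 0 0;0 0 0 0 0;0 0 0 0 0'
python3 - <<'E'
from h import *
snap('wrist','w2.png');print(state()['wrist_force'])
E
```

```text
time: 8.95
eef_pos: [627.1, 53.7, 211.5]
orientation: [-0.0, -0.001, 1.0, -0.0]
wrist_force: [0.1, -0.0, 0.4]
finger_gap: -0.003
finger_force: 0.0
[0.1526932  0.95265643 0.7025591 ]
```

View pics/w2.png

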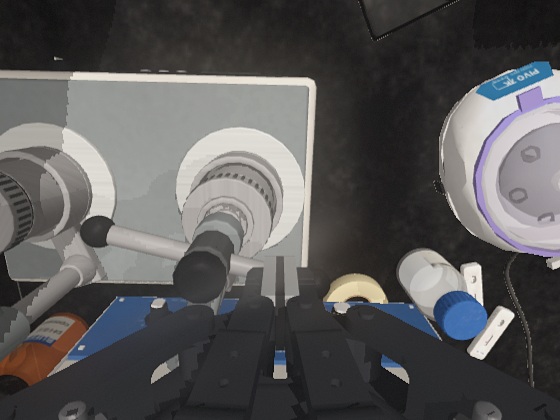

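Run:
```python
from h import *
c=capture('wrist')
for p in [(612.5,-38.9,202),(626.6,15.2,230),(626.6,15.2,214),(638,58,202),(627,53.7,194.5)]: print(p,proj(c,p).round())
print('ball',onz(c,97,232,202),onz(c,200,275,224))
t=snap('top','t2.png'); print(onz(t,0,0,0)[:2])
a=cv2.imread('pics/t2.png')[135:225,245:365]; cv2.imwrite('pics/t2c.png',cv2.resize(a,None,fx=6,fy=6,interpolation=2))
```

```text
(612.5, -38.9, 202) [ 90. 233.]
(626.6, 15.2, 230) [188. 287.]
(626.6, 15.2, 214) [197. 270.]
(638, 58, 202) [288. 280.]
(627, 53.7, 194.5) [280. 255.]
ball [611.97997821 -35.5473605  202.        ] [624.05447607  18.89639064 224.        ]
[1335.45302464  947.35418595]
```

```bash
python3 -m crank '0 -0.05 0 0 0;0 -0.05 0 0 0;0 -0.05 0 0 0;0 -0.05 0 0 0;0 -0.05 0 0 0;0 -0.05 0 0 0;0 0 0 0 0;0 0 0 0 0;0 0 0 0 0;0 0 0 0 0'
```

```text
time: 10.35
eef_pos: [630.1, 53.7, 211.5]
orientation: [-0.0, -0.001, 1.0, -0.0]
wrist_force: [-0.1, 0.1, -0.9]
finger_gap: 0.001
finger_force: 0.0
```

```bash
python3 -m crank '0 -0.05 0 0 0;0 -0.05 0 0 0;0 -0.05 0 0 0;0 -0.05 0 0 0;0 -0.05 0 0 0;0 -0.05 0 0 0;0 0 0 0 0;0 0 0 0 0;0 0 0 0 0;0 0 0 0 0'
python3 - <<'E'
from h import *
a=snap('wrist','w3.png')
cv2.imwrite('pics/w3c.png',cv2.resize(cv2.imread('pics/w3.png')[190:360,60:400],None,fx=2.3,fy=2.3,interpolation=2));print(state()['wrist_force'])
E
```

```text
time: 11.6
eef_pos: [633.2, 53.7, 211.5]
orientation: [0.0, -0.001, 1.0, -0.0]
wrist_force: [-0.1, 0.4, -0.3]
finger_gap: 0.003
finger_force: 0.0
[-0.51088424 -0.49683895  0.19636508]
```

View pics/w3c.png

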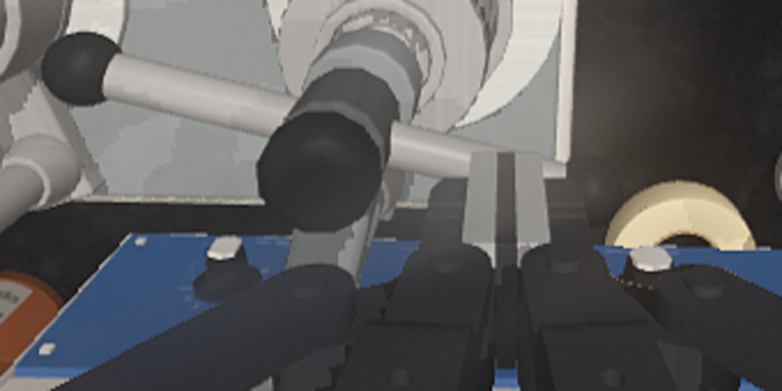

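Run:
```python
from h import *
c=capture('wrist')
A=onz(c,96.1,219.6,202);B=onz(c,318.7,272.6,202);print(A,B,np.linalg.norm(A-B),(A+B)/2,np.degrees(np.arctan2(*(B-A)[1::-1])))
e=state()['eef_pos'];print(e)
for dz in(10,0,-17,-30):
  for dx in (-11,0,11): print(dz,dx,proj(c,e+[dx,0,dz]).round())
print('pad tip px', (60+505/2.3,190+152/2.3), 'knuckle',(60+505/2.3,190+248/2.3))
t=capture('top');m=t['frame'][135:225,245:365];cv2.imwrite('pics/t3c.png',cv2.cvtColor(cv2.resize(m,None,fx=6,fy=6,interpolation=2),cv2.COLOR_RGB2BGR))
```

```text
[611.6287598 -35.0410012 202.       ] [639.65278032  73.47032404 202.        ] 112.0716441890987 [625.64077006  19.21466142 202.        ] 75.51926193128796
[633.10894116  53.71116629 211.51877246]
10 -11 [280. 256.]
10 0 [280. 279.]
10 11 [280. 301.]
0 -11 [280. 247.]
0 0 [280. 269.]
0 11 [280. 290.]
-17 -11 [280. 235.]
-17 0 [280. 255.]
-17 11 [280. 274.]
-30 -11 [280. 227.]
-30 0 [280. 245.]
-30 11 [280. 264.]
pad tip px (279.5652173913044, 256.0869565217391) knuckle (279.5652173913044, 297.82608695652175)
```

```bash
python3 -m crank '0 2 0 0 0;0 0 0 1.2 0;0 -0.8 0 0 0;0 -0.1 0 0 0;0 -0.1 0 0 0;0 -0.1 0 0 0;0 -0.05 0 0 0;0 -0.05 0 0 0;0 0 0 0 0;0 0 0 0 0'
```

```text
time: 13.0
eef_pos: [625.1, 53.7, 199.5]
orientation: [-0.0, -0.001, 1.0, 0.0]
wrist_force: [1.0, -0.4, -0.2]
finger_gap: 0.003
finger_force: 0.0
```

```bash
python3 -m crank '0 -0.05 0 0 0;0 -0.05 0 0 0;0 -0.05 0 0 0;0 -0.05 0 0 0;0 -0.05 0 0 0;0 -0.05 0 0 0;0 0 0 0 0;0 0 0 0 0;0 0 0 0 0;0 0 0 0 0'
```

```text
time: 14.25
eef_pos: [628.1, 53.7, 199.5]
orientation: [-0.0, -0.001, 1.0, -0.0]
wrist_force: [-0.2, -0.2, 0.6]
finger_gap: -0.004
finger_force: 0.0
```

Run:
```python
from h import *
s=capture('side');e=state()['eef_pos'];print(e,state()['wrist_force'])
u,v=proj(s,e-[0,0,17]).round().astype(int);print(u,v)
f=s['frame'][v-35:v+25,u-40:u+40];a=cv2.resize(f,None,fx=9,fy=9,interpolation=2)
cv2.circle(a,(364,319),4,(255,0,0),-1)
cv2.imwrite('pics/s4.png',cv2.cvtColor(a,cv2.COLOR_RGB2BGR))
for n,p in [('ballL',(640.5,71,202)),('knobtop',(626,17,230))]: print(n,(proj(s,p)-[u-40,v-35])*9)
```

```text
[628.1062254   53.68074892 199.50916354] [ 0.1752428  -0.28988872 -0.00906352]
252 208
ballL [346.9395933  305.13279849]
knobtop [309.3945495  138.07494057]
```

View pics/s4.png

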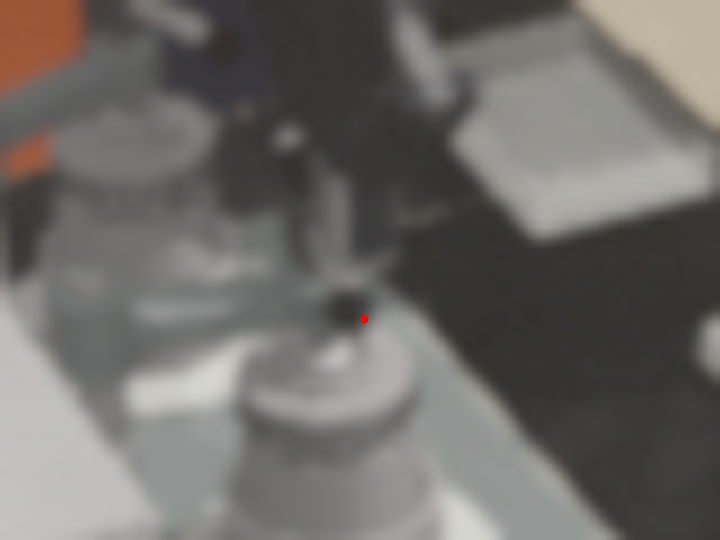

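```bash
python3 -m crank '0 1.8 0 0 0;0 0 0 1 0;0 -0.8 0 0 0;0 -0.1 0 0 0;0 -0.1 0 0 0;0 -0.1 0 0 0;0 -0.05 0 0 0;0 -0.05 0 0 0;0 -0.05 0 0 0;0 -0.05 0 0 0'
```

```text
time: 15.55
eef_pos: [623.2, 53.7, 189.6]
orientation: [0.0, -0.001, 1.0, 0.0]
wrist_force: [-4.6, 0.2, -1.7]
finger_gap: 0.0
finger_force: 1.9
```

```bash
python3 -m crank '0 -0.05 0 0 0;0 -0.05 0 0 0;0 0 0 0 0;0 0 0 0 0;0 0 0 0 0;0 0 0 0 0;0 0 0 0 0;0 0 0 0 0;0 0 0 0 0;0 0 0 0 0'
```

```text
time: 16.8
eef_pos: [624.2, 53.7, 189.5]
orientation: [0.0, -0.001, 1.0, 0.0]
wrist_force: [-3.3, -0.4, -0.7]
finger_gap: -0.002
finger_force: 1.6
```

```bash
python3 -m crank '0 -0.1 0 0 0;0 -0.1 0 0 0;0 -0.1 0 0 0;0 -0.1 0 0 0;0 -0.1 0 0 0;0 0 0 0 0;0 0 0 0 0;0 0 0 0 0;0 0 0 0 0;0 0 0 0 0'
python3 - <<'E'
from h import *
c=capture('wrist'); e=state()['eef_pos']
cv2.imwrite('pics/w5.png',cv2.cvtColor(c['frame'],cv2.COLOR_RGB2BGR))
m=(c['frame'].max(2)<60).astype(np.uint8); m[:,170:]=0
p=proj(c,(612,-35.3,202));print(p)
n,l,st,ce=cv2.connectedComponentsWithStats(m)
for i in range(1,n):
    if st[i,4]>150 and np.hypot(*(ce[i]-p))<60: print(st[i],ce[i],onz(c,*ce[i],202))
E
```

```text
time: 18.05
eef_pos: [629.2, 53.8, 189.6]
orientation: [0.0, -0.001, 1.0, 0.0]
wrist_force: [-2.9, 1.5, 2.1]
finger_gap: -0.002
finger_force: 1.5
[ 70.59859047 244.59538889]
[ 59 191  43  38 769] [ 76.59947984 210.32379714] [596.80482714 -30.25358178 202.        ]
```

Run:
```python
import numpy as np
C=np.array([626.3,17]);p=np.array([629.2,53.8]);cmd=p.copy()
for k in range(1,23):
    a=np.radians(85.5-10.5*k);q=C+41*np.array([np.cos(a),np.sin(a)]);d=q-cmd
    r=np.round([-d[0]/10,d[1]/10],2);cmd=cmd+[-10*r[0],10*r[1]]
    print('0 %g %g'%tuple(r), end='; ')
```

```text
0 -0.77 0.28; 0 -0.71 -0.26; 0 -0.64 -0.38; 0 -0.56 -0.5; 0 -0.47 -0.59; 0 -0.35 -0.66; 0 -0.22 -0.72; 0 -0.09 -0.74; 0 0.05 -0.75; 0 0.19 -0.73; 0 0.31 -0.68; 0 0.43 -0.61; 0 0.54 -0.53; 0 0.62 -0.41; 0 0.69 -0.3; 0 0.73 -0.16; 0 0.75 -0.03; 0 0.75 0.1; 0 0.71 0.24; 0 0.65 0.37; 0 0.58 0.48; 0 0.48 0.58;
```

```bash
python3 -m crank '0 0 0 0.3 0;0 -0.77 0.28 0 0;0 -0.71 -0.26 -0.02 0;0 -0.64 -0.38 -0.02 0;0 -0.56 -0.5 -0.02 0;0 -0.47 -0.59 -0.02 0;0 -0.35 -0.66 -0.02 0;0 0 0 0 0;0 0 0 0 0;0 0 0 0 0'
python3 - <<'E'
from h import *
c=capture('wrist')
cv2.imwrite('pics/w6.png',cv2.cvtColor(c['frame'],cv2.COLOR_RGB2BGR))
E
```

```text
time: 19.35
eef_pos: [664.3, 32.2, 187.6]
orientation: [0.0, -0.0, 1.0, -0.0]
wrist_force: [-0.0, 0.0, -0.2]
finger_gap: 0.001
finger_force: 0.2
```

View pics/w6.png

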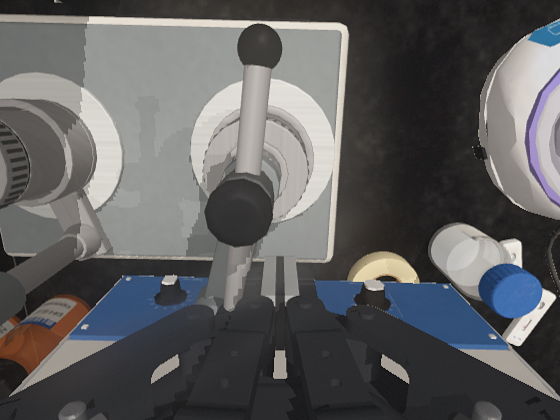

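```bash
python3 -m crank '0 -0.22 -0.72 -0.02 0;0 -0.09 -0.74 -0.02 0;0 0.05 -0.75 -0.03 0;0 0.19 -0.73 -0.02 0;0 0.31 -0.68 -0.03 0;0 0.43 -0.61 -0.02 0;0 0.54 -0.53 -0.03 0;0 0 0 0 0;0 0 0 0 0;0 0 0 0 0'
python3 - <<'E'
from h import *
c=capture('wrist')
cv2.imwrite('pics/w7.png',cv2.cvtColor(c['frame'],cv2.COLOR_RGB2BGR))
E
```

```text
time: 20.65
eef_pos: [651.9, -15.2, 189.1]
orientation: [-0.0, -0.001, 1.0, -0.0]
wrist_force: [0.2, -0.6, 0.1]
finger_gap: -0.002
finger_force: 0.0
```

```bash
python3 -m crank '0 0.62 -0.41 -0.02 0;0 0.69 -0.3 -0.03 0;0 0.73 -0.16 -0.02 0;0 0.75 -0.03 -0.03 0;0 0.75 0.1 -0.02 0;0 0.71 0.24 -0.03 0;0 0.65 0.37 -0.02 0;0 0.58 0.48 -0.03 0;0 0.48 0.58 -0.02 0;0 0 0 0 0'
python3 - <<'E'
from h import *
c=capture('wrist')
cv2.imwrite('pics/w8.png',cv2.cvtColor(c['frame'],cv2.COLOR_RGB2BGR))
E
```

```text
time: 21.95
eef_pos: [591.8, -5.7, 191.3]
orientation: [-0.001, -0.001, 1.0, 0.0]
wrist_force: [0.0, -1.4, 1.8]
finger_gap: 0.002
finger_force: 0.9
```

View pics/w8.png

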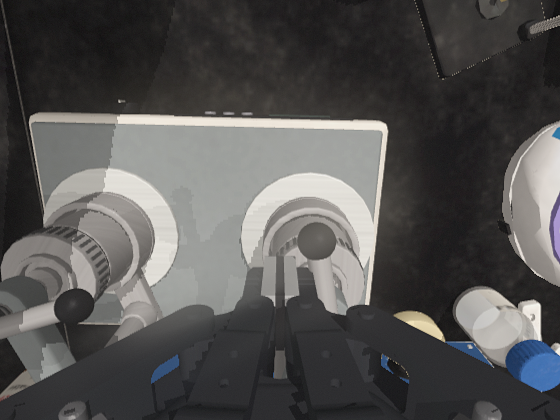

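Run:
```python
from h import *
c=capture('wrist');p=onz(c,317,241,207);d=p[:2]-[626.3,17];print(p,np.hypot(*d),np.degrees(np.arctan2(d[1],d[0])))
C=np.array([626.3,17]);cmd=state()['eef_pos'][:2]
for k in range(1,9):
    a=np.radians(213.4-10.5*k);q=C+41*np.array([np.cos(a),np.sin(a)]);e=q-cmd
    r=np.round([-e[0]/10,e[1]/10],2);cmd=cmd+[-10*r[0],10*r[1]]
    print('0 %g %g'%tuple(r), end='; ')
```

```text
[571.57666144   9.57673925 207.        ] 55.22452881514076 -172.27493873168257
0 0.33 0.71; 0 0.23 0.71; 0 0.09 0.75; 0 -0.04 0.75; 0 -0.18 0.73; 0 -0.31 0.68; 0 -0.43 0.61; 0 -0.53 0.53;
```

```bash
python3 -m crank '0 0 -0.5 0 0;0 0 -1.5 -1 0;0 0 0 -1.2 0;0 -1.7 0 0 0;0 -1.7 0 0 0;0 0 0 0 0;0 0 0 0 0;0 0 0 0 0;0 0 0 0 0;0 0 0 0 0';  python3 - <<'E'
from h import *
P=np.array([699,-2]);cmd=state()['eef_pos'][:2];print(cmd)
for a in [192]+list(np.arange(185,89,-7.3)):
    a=np.radians(a);q=P+75*np.array([np.cos(a),np.sin(a)]);e=q-cmd
    r=np.round([-e[0]/10,e[1]/10],2);cmd=cmd+[-10*r[0],10*r[1]]
    print('0 %g %g'%tuple(r), end='; ')
E
```

```text
time: 23.3
eef_pos: [626.4, -26.3, 213.6]
orientation: [0.0, -0.001, 1.0, 0.0]
wrist_force: [-0.1, 0.9, -0.3]
finger_gap: -0.002
finger_force: 0.0
[626.38791396 -26.28084898]
0 0.07 0.87; 0 0.14 0.9; 0 0.02 0.96; 0 -0.1 0.95; 0 -0.22 0.93; 0 -0.33 0.89; 0 -0.45 0.85; 0 -0.55 0.78; 0 -0.64 0.7; 0 -0.73 0.62; 0 -0.8 0.52; 0 -0.86 0.41; 0 -0.91 0.3; 0 -0.94 0.19; 0 -0.95 0.06;
```

```bash
python3 -m crank '0 0.07 0.87 0 0;0 0.14 0.9 0 0;0 0.02 0.96 0 0;0 -0.1 0.95 0 0;0 -0.22 0.93 0 0;0 0 0 0 0;0 0 0 0 0;0 0 0 0 0;0 0 0 0 0;0 0 0 0 0'
python3 - <<'E'
from h import *
c=capture('wrist')
cv2.imwrite('pics/w9.png',cv2.cvtColor(c['frame'],cv2.COLOR_RGB2BGR))
E
```

```text
time: 24.55
eef_pos: [628.3, 17.6, 213.9]
orientation: [0.001, 0.0, 1.0, -0.001]
wrist_force: [3.8, -6.6, 0.1]
finger_gap: -0.001
finger_force: 3.5
```

View pics/w9.png

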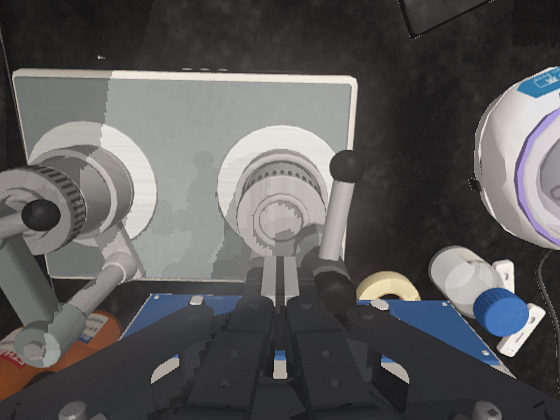

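```bash
python3 -m crank '0 -0.33 0.89 0 0;0 -0.45 0.85 0 0;0 -0.55 0.78 0 0;0 -0.64 0.7 0 0;0 -0.73 0.62 0 0;0 -0.8 0.52 0 0;0 -0.86 0.41 0 0;0 -0.91 0.3 0 0;0 -0.94 0.19 0 0;0 0 0 0 0'
python3 - <<'E'
from h import *
c=capture('top');f=c['frame'][125:225,185:345]
cv2.imwrite('pics/t9.png',cv2.cvtColor(cv2.resize(f,None,fx=4.5,fy=4.5,interpolation=2),cv2.COLOR_RGB2BGR))
print(state()['wrist_force'])
E
```

```text
time: 25.85
eef_pos: [688.5, 71.2, 212.5]
orientation: [-0.002, 0.0, 1.0, -0.001]
wrist_force: [-3.6, -2.3, -0.1]
finger_gap: -0.001
finger_force: 1.7
[-3.34603617 -1.65298732 -0.62333022]
```

```bash
python3 -m crank '0 -0.95 0.06 0 0;0 1 0 0 0;0 3 -1.5 0 0;0 3.2 -4 0 0;0 0 0 2 0;0 0 0 2 0;0 0 0 0.4 0;0 0 0 0 0;0 0 0 0 0;0 0 0 0 0'
python3 - <<'E'
from h import *
c=capture('wrist')
cv2.imwrite('pics/w10.png',cv2.cvtColor(c['frame'],cv2.COLOR_RGB2BGR))
# knob location in top view: dark blobs near expected
t=capture('top');cv2.imwrite('pics/t10.png',cv2.cvtColor(t['frame'],cv2.COLOR_RGB2BGR))
for a in (60,70,80,90,100):
    r=np.radians(a);X=[699+75*np.cos(r),-3+75*np.sin(r),235];u,v=proj(t,X).round().astype(int);print(a,u,v,t['frame'][v-1:v+2,u-1:u+2].mean((0,1)).round())
E
```

```text
time: 27.15
eef_pos: [627.4, 18.1, 170.1]
orientation: [0.001, -0.001, 1.0, 0.0]
wrist_force: [-0.8, -0.4, -0.6]
finger_gap: 0.001
finger_force: 0.0
60 259 133 [128.  67.  57.]
70 258 137 [153.  78.  66.]
80 256 141 [140.  78.  67.]
90 256 146 [154. 103.  94.]
100 257 150 [171. 100.  86.]
```

```bash
python3 -m crank '8.5 0 0 -6 0;8.5 0 -1 0 0;8.5 0 0 0 0;8.5 0 0 0 0;8.5 0 0 0 0;8.5 0 0 0 0;8.5 0 0 0 0;8.5 0 0 0 0;8.5 0 0 0 0;8.5 0 0 0 0'
python3 - <<'E'
from h import *
f=[cv2.cvtColor(capture('wrist')['frame'],cv2.COLOR_RGB2BGR)];cv2.imwrite('pics/o1.png',f[0]);print(state()['finger_gap'],state()['eef_pos'])
g=[cv2.imread(f'pics/w{i}.png').astype(float) for i in (1,2,3,6,8,9,10)]
s=np.std(g,axis=0).max(2)
print([ (u,int(np.argmax(cv2.blur((s<8).astype(np.float32),(3,5))[:,u]>.9))) for u in range(230,331,4)])
E
```

```text
time: 28.5
eef_pos: [627.0, 8.0, 229.5]
orientation: [0.0, -0.001, 1.0, -0.0]
wrist_force: [-0.3, -0.9, -1.3]
finger_gap: 0.999
finger_force: 0.0
0.99841136249654 [626.98036377   7.97466016 229.41857177]
[(230, 0), (234, 312), (238, 304), (242, 42), (246, 286), (250, 60), (254, 50), (258, 51), (262, 5), (266, 0), (270, 30), (274, 0), (278, 0), (282, 0), (286, 0), (290, 0), (294, 0), (298, 0), (302, 0), (306, 0), (310, 0), (314, 0), (318, 0), (322, 0), (326, 0), (330, 0)]
```

```bash
python3 -m crank '8.5 2 0 0 0;8.5 0 0 0 0;8.5 0 0 0 0;8.5 0 0 0 0;8.5 0 0 0 0;8.5 -2 0 0 0;8.5 -1 1 -2 0;8.5 0 0 0 0;8.5 0 0 0 0;8.5 0 0 0 0'
python3 - <<'E'
from h import *
c=capture('wrist');cv2.imwrite('pics/o2.png',cv2.cvtColor(c['frame'],cv2.COLOR_RGB2BGR));e=state()['eef_pos'];print(e)
s=np.abs(cv2.imread('pics/o1.png').astype(float)-cv2.imread('pics/o2.png')).max(2)
b=cv2.blur((s<8).astype(np.float32),(3,15))
print([ (u,int(np.argmax(b[:,u]>.95))) for u in range(120,441,6)])
for h in (42,48,57):
  for dz in (25,15,5,-5,-17): print(h,dz,[tuple(proj(c,e+[x,y,dz]).round()) for x in (-11,0) for y in(-h,h)])
E
```

```text
time: 29.8
eef_pos: [636.3, 17.5, 248.8]
orientation: [-0.001, -0.0, 1.0, -0.0]
wrist_force: [0.3, -0.4, 0.3]
finger_gap: 1.0
finger_force: 0.0
[636.41075218  17.60112552 248.87800551]
[(120, 0), (126, 0), (132, 0), (138, 0), (144, 0), (150, 0), (156, 9), (162, 36), (168, 13), (174, 0), (180, 0), (186, 0), (192, 42), (198, 0), (204, 0), (210, 0), (216, 16), (222, 28), (228, 0), (234, 0), (240, 36), (246, 21), (252, 0), (258, 37), (264, 48), (270, 0), (276, 16), (282, 0), (288, 0), (294, 0), (300, 20), (306, 15), (312, 16), (318, 0), (324, 19), (330, 0), (336, 0), (342, 0), (348, 5), (354, 0), (360, 0), (366, 0), (372, 9), (378, 43), (384, 44), (390, 39), (396, 70), (402, 46), (408, 115), (414, 91), (420, 14), (426, 69), (432, 55), (438, 0)]
42 25 [(np.float64(174.0), np.float64(271.0)), (np.float64(386.0), np.float64(271.0)), (np.float64(176.0), np.float64(296.0)), (np.float64(384.0), np.float64(296.0))]
42 15 [(np.float64(181.0), np.float64(261.0)), (np.float64(379.0), np.float64(261.0)), (np.float64(183.0), np.float64(284.0)), (np.float64(377.0), np.float64(284.0))]
42 5 [(np.float
[... 1455 characters left out ...]
at64(421.0), np.float64(296.0))]
57 15 [(np.float64(145.0), np.float64(261.0)), (np.float64(414.0), np.float64(261.0)), (np.float64(148.0), np.float64(284.0)), (np.float64(412.0), np.float64(284.0))]
57 5 [(np.float64(154.0), np.float64(252.0)), (np.float64(406.0), np.float64(252.0)), (np.float64(156.0), np.float64(274.0)), (np.float64(404.0), np.float64(274.0))]
57 -5 [(np.float64(161.0), np.float64(244.0)), (np.float64(399.0), np.float64(244.0)), (np.float64(163.0), np.float64(265.0)), (np.float64(397.0), np.float64(265.0))]
57 -17 [(np.float64(169.0), np.float64(235.0)), (np.float64(391.0), np.float64(235.0)), (np.float64(170.0), np.float64(255.0)), (np.float64(389.0), np.float64(255.0))]
```

Run:
```python
from h import *
def low(s):
    b=cv2.blur((s>10).astype(np.float32),(3,7))>.5
    return [(u,int(419-np.argmax(b[::-1,u])) if b[:,u].any() else -1) for u in range(120,441,8)]
g=[cv2.imread(f'pics/w{i}.png').astype(float) for i in (1,2,3,6,8,9,10)]
print('shut',low(np.ptp(g,axis=0).max(2)))
print('open',low(np.abs(cv2.imread('pics/o1.png').astype(float)-cv2.imread('pics/o2.png')).max(2)))
c=capture('wrist');im=cv2.cvtColor(c['frame'],cv2.COLOR_RGB2GRAY)
p=proj(c,(626.5,17,144));r=c['camera_matrix'][0][0]*30/(np.array(c['R'])@[626.5,17,144]+c['t'])[2];print(p,r)
for rr in (r,r*18.5/30):
    h=cv2.HoughCircles(cv2.medianBlur(im,3),cv2.HOUGH_GRADIENT,1,10,param1=80,param2=12,minRadius=int(rr*.9),maxRadius=int(rr*1.1)+1)
    if h is not None:
        for x in h[0]:
            if np.hypot(*(x[:2]-p))<25: print(x,onz(c,x[0],x[1],144 if rr==r else 149))
```

```text
shut [(120, 350), (128, 354), (136, 352), (144, 419), (152, 419), (160, 409), (168, 419), (176, 408), (184, 404), (192, 376), (200, 361), (208, 348), (216, 333), (224, 387), (232, 322), (240, 316), (248, 311), (256, 303), (264, 300), (272, 341), (280, 379), (288, 419), (296, 416), (304, 413), (312, 317), (320, 320), (328, 313), (336, 319), (344, 328), (352, 310), (360, 306), (368, 373), (376, 391), (384, 400), (392, 406), (400, 378), (408, 383), (416, 328), (424, 332), (432, 336), (440, 340)]
open [(120, 301), (128, 326), (136, 278), (144, 275), (152, 274), (160, 269), (168, 347), (176, 347), (184, 347), (192, 347), (200, 347), (208, 348), (216, 348), (224, 348), (232, 348), (240, 349), (248, 350), (256, 357), (264, 359), (272, 376), (280, 378), (288, 374), (296, 372), (304, 371), (312, 370), (320, 419), (328, 367), (336, 366), (344, 365), (352, 385), (360, 387), (368, 390), (376, 387), (384, 376), (392, 361), (400, 356), (408, 275), (416, 46), (424, 285), (432, 292), (440, 295)]
[278.99516596 196.51571999] 39.63267453069199
[281.5 192.5  39. ] [623.38560477  18.89158597 144.        ]
[279.5 179.5  42.3] [613.44468268  17.38454696 144.        ]
[289.5 184.5  43.4] [617.24216009  24.87855699 144.        ]
[268.5 181.5  43.4] [614.96132299   9.15973836 144.        ]
[266.5 207.5  38.9] [635.12678475   7.44945408 144.        ]
[281.5 197.5  24.1] [626.03980575  18.87470201 149.        ]
[272.5 173.5  25.2] [608.06079548  12.29476933 149.        ]
```

```bash
python3 -m crank '8.5 1 0.1 0 0;8.5 0 0 5 0;8.5 0 0 4 0;8.5 0 0 2 0;8.5 0 0 1 0;8.5 0 0 0.5 0;8.5 0 0 0.5 0;8.5 0 0 0.5 0;8.5 0 0 0 0;8.5 0 0 0 0' 40
```

```text
time: 31.15
eef_pos: [627.1, 19.0, 114.7]
orientation: [0.0, -0.001, 1.0, 0.0]
wrist_force: [0.3, 0.1, -0.5]
finger_gap: 0.993
finger_force: 0.0
```

```bash
python3 -m crank '8.5 0 0 0.3 0;8.5 0 0 0.3 0;8.5 0 0 0.3 0;8.5 0 0 0.2 0;6 0 0 0 0;5 0 0 0 0;5 0 0 0 0;5 0 0 0 0;5 0 0 0 0;5 0 0 0 0' 60
```

```text
time: 32.4
eef_pos: [627.3, 18.8, 103.8]
orientation: [0.0, -0.0, 1.0, -0.0]
wrist_force: [0.3, -1.4, 5.4]
finger_gap: 0.687
finger_force: 66.0
```

```bash
python3 -m crank '5 0 0 -0.3 0;5 0 0 -0.5 0;5 0 0 -1 0;5 0 0 -1 0;5 0 0 -1.5 0;5 0 0 -1.7 0;5 0 0 0 0;5 0 0 0 0;5 0 0 0 0;5 0 0 0 0'
python3 - <<'E'
from h import *
t=capture('top');cv2.imwrite('pics/t11.png',cv2.cvtColor(t['frame'],cv2.COLOR_RGB2BGR))
b=t['frame'].astype(int)
w=capture('wrist');cv2.imwrite('pics/w11.png',cv2.cvtColor(w['frame'],cv2.COLOR_RGB2BGR))
# tray from first picture: bright light region on black bench
import pickle
t0=pickle.load(open('c0.pkl','rb'))['top'];f=t0['frame'][235:300,330:420]
g=cv2.cvtColor(f,cv2.COLOR_RGB2GRAY);m=((g>70)).astype(np.uint8);m[52:]=0
n,l,st,ce=cv2.connectedComponentsWithStats(m);i=1+st[1:,4].argmax();print(st[i],ce[i])
pts=np.argwhere(l==i)[:,::-1].astype(np.float32)+[330,235]
R=cv2.minAreaRect(pts.astype(np.float32));print(R)
for q in cv2.boxPoints(R): print(onz(t0,*q,24).round(1),onz(t0,*q,0).round(1))
print(onz(t0,*R[0],12))
E
```

```text
time: 33.65
eef_pos: [626.7, 19.0, 162.9]
orientation: [-0.0, -0.001, 1.0, -0.0]
wrist_force: [0.4, -1.0, -5.5]
finger_gap: 0.688
finger_force: 65.7
[  23   17   44   35 1328] [44.26430723 32.44277108]
((374.5, 269.0), (34.0, 43.0), 90.0)
[ 425.1 -208.3   24. ] [ 427.7 -212.5    0. ]
[ 421.  -338.7   24. ] [ 423.5 -345.1    0. ]
[ 319.5 -329.9   24. ] [ 320.4 -336.1    0. ]
[ 323.7 -201.4   24. ] [ 324.6 -205.5    0. ]
[ 372.7936369  -272.13773243   12.        ]
```

Run:
```python
from h import *
import pickle
d=pickle.load(open('c0.pkl','rb'));t0=d['top'];g=cv2.cvtColor(t0['frame'],cv2.COLOR_RGB2GRAY).astype(int)
print('col 375 rows 246..300',g[246:300,372:379].mean(1).round().astype(int).tolist())
print('col 360',g[246:300,358:362].mean(1).round().astype(int).tolist());print('col 391',g[246:300,389:393].mean(1).round().astype(int).tolist())
print('row 262 cols 345..405',g[260:264,345:405].mean(0).round().astype(int).tolist());print('row 276',g[274:278,345:405].mean(0).round().astype(int).tolist())
s=d['side'];p=[proj(s,(380+x,-272+y,24)).round() for x in(-43,43) for y in(-63,63)];print(p)
```

```text
col 375 rows 246..300 [29, 26, 26, 27, 26, 29, 60, 126, 160, 153, 151, 152, 151, 151, 152, 153, 153, 153, 153, 152, 152, 153, 152, 151, 151, 152, 151, 151, 148, 148, 147, 148, 147, 148, 152, 163, 96, 40, 34, 35, 34, 34, 34, 69, 159, 224, 192, 180, 141, 145, 185, 192, 194, 194]
col 360 [28, 26, 27, 28, 30, 36, 80, 147, 154, 153, 152, 151, 152, 152, 153, 153, 154, 156, 155, 152, 152, 152, 153, 153, 152, 151, 152, 152, 149, 148, 148, 148, 148, 149, 158, 178, 85, 40, 40, 40, 38, 37, 35, 43, 114, 197, 167, 189, 171, 130, 168, 196, 198, 197]
col 391 [31, 24, 24, 23, 23, 26, 44, 98, 145, 150, 151, 153, 152, 152, 151, 153, 151, 151, 151, 152, 154, 153, 153, 154, 154, 154, 152, 153, 150, 149, 149, 149, 149, 150, 150, 152, 148, 68, 33, 30, 28, 31, 44, 121, 205, 170, 181, 162, 124, 166, 189, 190, 189, 189]
row 262 cols 345..405 [28, 29, 28, 28, 30, 37, 38, 50, 110, 166, 157, 152, 152, 152, 154, 154, 157, 156, 155, 152, 153, 159, 159, 153, 152, 154, 154, 154, 153, 153, 154, 152, 152, 151, 150, 150, 151, 150, 151, 149, 148, 148, 148, 150, 150, 152, 152, 152, 150, 131, 103, 87, 46, 34, 33, 32, 34, 34, 31, 34]
row 276 [28, 30, 29, 29, 30, 38, 42, 50, 101, 160, 162, 151, 148, 148, 149, 149, 148, 149, 148, 148, 148, 148, 154, 155, 148, 148, 147, 147, 147, 148, 147, 148, 148, 149, 149, 149, 148, 149, 148, 148, 148, 148, 149, 149, 148, 148, 150, 150, 150, 152, 118, 112, 60, 38, 35, 34, 32, 32, 34, 34]
[array([275., 174.]), array([291., 188.]), array([256., 179.]), array([271., 194.])]
```

```bash
python3 -m crank '5 6 0 0 0;5 6 -1 0 0;5 4 -5 0 0;5 0 -5 0 0;5 0 -5 0 0;5 0 -5 0 0;5 0 -4 0 0;5 0 0 0 0;5 0 0 0 0;5 0 0 0 0'
python3 - <<'E'
from h import *
c=capture('wrist');cv2.imwrite('pics/w12.png',cv2.cvtColor(c['frame'],cv2.COLOR_RGB2BGR))
for x in(-43,43):
  for y in(-63,63): print(x,y,proj(c,(380+x,-272+y,24)).round())
g=cv2.cvtColor(c['frame'],cv2.COLOR_RGB2GRAY);print(g[0:260:8,20:540:20])
E
```

```text
time: 35.0
eef_pos: [468.5, -228.8, 163.4]
orientation: [0.0, -0.001, 1.0, 0.0]
wrist_force: [-1.0, 0.4, -5.8]
finger_gap: 0.684
finger_force: 67.4
-43 -63 [139.  29.]
-43 63 [306.  29.]
43 -63 [151. 144.]
43 63 [304. 145.]
[[ 49  67  50  60  62  58  59  54  57  70  60  61  58  58  59  46  38  40
   37  40  36  39  36  39  35  32]
 [ 52  60  55  61  61  56  67  62  61  72  63  64  59  59  47  45  41  38
   39  38  39  41  42  37  36  46]
 [ 52  57  58  55  55  56  62  64  65  75  67  68  62  69  52  48  44  40
   37  39  41  45  42  45  37  54]
 [ 51  54  57  52  62  55  63 131 119 193 158  65  66  72  57  52  45  42
   40  42  44  46  50  49  42  58]
 [ 49  71  62  61  61  61  60 193 194 197 201 179 122 124 112  55  50  49
   40  49  48  52  56  69  50  53]
 [ 47  53  57  57  60  59  59 193 194 194 195 195 195 195 195  54  58  50
   47  50  54  60  63  63  60  65]
 [ 47  57  50  56  64  60  61 197 195 195 196 194 195 196 196  61  52  58
   52  55  60  62 115 255 255  77]
 [ 48  49  57  58  65  61  71 196 196 196 195 196 195 196 195  58  54  58
   51  60  63 240 255 255 255  63]
 [ 4
[... 2021 characters left out ...]
57  58  53
   72  68  63  82  62  65  72  67]
 [166 168 129  67  66  54  54  63  79  75  85 133 126 131 135 131  64  61
   70  67  63  79  71  62  59  72]
 [169 145  68  68  68  52  54  69  73  69  59 127 173  81 165 133  70  70
   66  65  71  63  69  81  59  72]
 [164  68  66  68  54  54  54  77  73  82  64 106 128 117 132 119  75  74
   66  75  61  67  81  80  80  62]
 [ 68  67  68  56  54  52  55  82  72  79  66  95 189 185 174 101  81  71
   70  71  64  68  63  63  86  69]
 [ 65  66  66  56  53  52  55  86  75  87 114 188 190 183 187 188  85  86
   81  67  64  66  73  67  65  64]
 [ 66  67  55  55  53  56  54  74  74  92 128 185 189 183 189 184 128 234
   84 234 236  56 161 164 113  82]]
```

Tray is clearly segmentable in the wrist view; fit its rectangle.

Run:
```python
from h import *
c=capture('wrist');g=cv2.cvtColor(c['frame'],cv2.COLOR_RGB2GRAY);m=(g>130).astype(np.uint8);m[165:]=0;m[:,340:]=0
n,l,st,ce=cv2.connectedComponentsWithStats(m);i=1+st[1:,4].argmax();print(st[i])
cn=max(cv2.findContours((l==i).astype(np.uint8),0,1)[0],key=cv2.contourArea)[:,0]
for z in (24,0):
    w=np.array([onz(c,u,v,z)[:2] for u,v in cn],np.float32);print(z,cv2.minAreaRect(w))
h=proj(c,(379,-274,0));print(h,state()['eef_pos'])
```

```text
[  145     0   167   146 18160]
24 ((368.31640625, -269.5823974609375), (125.84648132324219, 103.30508422851562), 86.7869644165039)
0 ((365.9716796875, -272.9510803222656), (136.27517700195312, 111.86578369140625), 86.78697204589844)
[227.12733488  89.55416632] [ 468.50537051 -229.00580549  163.46540399]
```

Run:
```python
from h import *
c=capture('wrist');g=cv2.cvtColor(c['frame'],cv2.COLOR_RGB2GRAY);m=(g>130).astype(np.uint8);m[165:]=0;m[:,340:]=0
m=cv2.morphologyEx(m,cv2.MORPH_OPEN,np.ones((15,15)))
n,l,st,ce=cv2.connectedComponentsWithStats(m);i=1+st[1:,4].argmax();print(st[i])
cn=max(cv2.findContours((l==i).astype(np.uint8),0,1)[0],key=cv2.contourArea)[:,0]
w=np.array([onz(c,u,v,24)[:2] for u,v in cn],np.float32);print(cv2.minAreaRect(w),cv2.boxPoints(cv2.minAreaRect(w)))
import pickle
t0=pickle.load(open('c0.pkl','rb'))['top']
for v in (252.6,281.9): print(onz(t0,375,v,24),onz(t0,375,v,0))
```

```text
[  146    27   165   118 17328]
((378.86688232421875, -270.160888671875), (125.90589904785156, 82.13037109375), 86.80430603027344) [[ 334.35614 -330.72668]
 [ 416.35883 -335.30518]
 [ 423.37762 -209.5951 ]
 [ 341.37494 -205.0166 ]]
[ 421.17878737 -274.84958328   24.        ] [ 423.69190677 -280.14382358    0.        ]
[ 333.63168397 -268.08202686   24.        ] [ 334.6915063  -273.26392455    0.        ]
```

```bash
python3 -m crank '5 3 -1.4 0 0;5 3 -1.4 0 0;5 2.9 -1.3 0 0;5 0 0 0 0;5 0 0 4 0;5 0 0 4 0;5 0 0 2.5 0;5 0 0 1 0;5 0 0 0 0;5 0 0 0 0'
```

```text
time: 36.4
eef_pos: [380.2, -271.4, 49.5]
orientation: [0.001, -0.001, 1.0, -0.0]
wrist_force: [0.2, 0.3, -5.9]
finger_gap: 0.683
finger_force: 67.5
```

```bash
python3 -m crank '5 0 0 0.4 0;5 0 0 0.2 0;5 0 0 0.1 0;5 0 0 0.1 0;5 0 0 0.05 0;5 0 0 0.05 0;5 0 0 0 0;5 0 0 0 0;5 0 0 0 0;5 0 0 0 0'
```

```text
time: 37.65
eef_pos: [379.9, -271.2, 40.0]
orientation: [0.001, -0.001, 1.0, 0.0]
wrist_force: [0.8, 2.8, 4.0]
finger_gap: 0.687
finger_force: 68.7
```

```bash
python3 -m crank '6.5 0 0 0 0;7.5 0 0 0 0;8.5 0 0 0 0;8.5 0 0 0 0;8.5 0 0 0 0;8.5 0 0 -0.5 0;8.5 0 0 -2 0;8.5 0 0 -5 0;8.5 0 0 -5 0;8.5 0 0 0 0'; python3 -m crank '8.5 5 0 -3 0;8.5 2 5 0 0;8.5 0 6 0 0;8.5 0 6 0 0;8.5 0 6 0 0;8.5 0 6 0 0;8.5 0 6 0 0;8.5 0 0 0 0;8.5 0 0 0 0;8.5 0 0 0 0';python3 - <<'E'
from h import *
t=capture('top');f=t['frame'];cv2.imwrite('pics/t12.png',cv2.cvtColor(f,cv2.COLOR_RGB2BGR));g=cv2.cvtColor(f,cv2.COLOR_RGB2GRAY)
import pickle
g0=cv2.cvtColor(pickle.load(open('c0.pkl','rb'))['top']['frame'],cv2.COLOR_RGB2GRAY)
d=(cv2.absdiff(g,g0)>25).astype(np.uint8)
print('tray diff');q=np.argwhere(d[240:300,340:410])
print(q.min(0)+[240,340],q.max(0)+[240,340],len(q))
for a in(200,260,330): pass
h=cv2.HoughCircles(cv2.resize(g[235:300,330:420],None,fx=4,fy=4,interpolation=2),cv2.HOUGH_GRADIENT,1,8,param1=80,param2=14,minRadius=30,maxRadius=50)
p=proj(t,(379,-271,80))
for x in ([] if h is None else h[0][:6]): u,v=330+x[0]/4,235+x[1]/4;print(u,v,x[2]/4,onz(t,u,v,80))
print('expect',p,[proj(t,(379,-271,z)).round(1) for z in(2,80)])
dark=lambda X:(lambda u,v:g[v-1:v+2,u-1:u+2].mean().round())(*proj(t,X).round().astype(int))
P=np.array([699.3,-3])
for a in range(60,170,8):
    r=np.radians(a);e=np.array([np.cos(r),np.sin(r)])
    print(a,'knob',dark((*(P+75*e),235)),'ball',dark((*(P+130*e),208)),'arm',dark((*(P+40*e),182)),end=' | ')
E
```

```text
time: 38.9
eef_pos: [381.3, -272.3, 168.3]
orientation: [0.003, -0.0, 1.0, -0.001]
wrist_force: [-0.8, 0.8, 0.0]
finger_gap: 1.001
finger_force: 0.0
time: 40.15
eef_pos: [308.8, 77.8, 194.2]
orientation: [-0.0, 0.0, 1.0, 0.0]
wrist_force: [-0.3, 0.2, 0.1]
finger_gap: 0.993
finger_force: 0.0
tray diff
[240 355] [292 385] 235
375.125 266.125 10.175 [ 376.18573148 -259.83471465   80.        ]
380.625 263.375 10.95 [ 383.5906778  -276.40520476   80.        ]
363.375 271.875 10.4 [ 360.78743994 -224.60274775   80.        ]
378.625 265.125 8.45 [ 378.73692298 -270.20424569   80.        ]
386.875 261.375 8.275 [ 388.77910491 -295.01892208   80.        ]
404.125 279.375 10.05 [ 335.62093793 -340.48201445   80.        ]
expect [378.89161724 265.02497345] [array([373.3, 267.2]), array([378.9, 265. ])]
60 knob 169.0 ball 169.0 arm 100.0 | 68 knob 92.0 ball 166.0 arm 136.0 | 76 knob 41.0 ball 121.0 arm 164.0 | 84 knob 62.0 ball 44.0 arm 163.0 | 92 knob 131.0 ball 87.0 arm 112.0 | 100 knob 131.0 ball 213.0 arm 45.0 | 108 knob 43.0 ball 28.0 arm 69.0 | 116 knob 114.0 ball 30.0 arm 112.0 | 124 knob 161.0 ball 31.0 arm 164.0 | 132 knob 161.0 ball 35.0 arm 162.0 | 140 knob 161.0 ball 51.0 arm 162.0 | 148 knob 162.0 ball 228.0 arm 160.0 | 156 knob 160.0 ball 178.0 arm 159.0 | 164 knob 155.0 ball 137.0 arm 170.0 |
```

```bash
python3 -c "
from rig import job_done,state
print(state()['wrist_force'],job_done())"
```

```text
the job is handed in; nothing more can be done
[-0.05646189 -0.27986159  0.58285678] None
```

I handed the job in at about 40 s. By the camera and force readings, the left jar stands upright and released in the spill tray, about 1 mm from its centre. The left screw loosened clockwise by about 4.3 rad, and its arm is swung about 1.5 rad aside. I only tried the clockwise direction, because it yielded at about 3 N. I did not touch the right station. I received no judged result.

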